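# Sweep the nuts into the sorting board's trough

## Task

Three big steel hexagon nuts lie on the wooden sorting board. Sweep them along the deck with your fingertips until all three have dropped into the sunken trough at the board's right-hand end; push them only, do not lift or carry any of them. Leave the low tin and the hex key set on the board, and the tools round it, where they are.

Things in the scene. Friction and masses are not known exactly. Their poses are not given: they have to be found in the camera images.
- board: fixed plywood sorting board, 190 (x) x 370 (y) mm. Own axes: x away from robot, y left, z up, turned 0 to 0.27 rad. Origin on the bench top; board spans y -170 to +200, x -95 to +95 mm. Deck top 22 mm above the bench, y -85 (plain open edge over the trough) to +190, x -85 to +85 mm. Wooden rails 10 mm wide all round, tops 34 mm above the bench
- trough (a point): centre of the floor of the trough, the sunken strip along the board's right-hand end: aluminium floor 4 mm above the bench (18 mm below the deck), 75 mm wide along the board's y (from the deck's open edge to the end rail) and 170 mm long along its x. It lies at y = -122.5 mm, x = 0 in the board's axes
- nut_a: a plain steel hexagon nut with an open bore, 30 mm across flats (34.6 mm across corners), 16 mm thick, hole about 20 mm, about 60 g, lying flat on the board's deck. Origin at its centre, 8 mm above the deck; z is its axis. It starts far from the trough, in the same row as the low tin, on either side of it (the two swap places).
- nut_b: a plain steel hexagon nut with an open bore, 30 mm across flats (34.6 mm across corners), 16 mm thick, hole about 20 mm, about 60 g, lying flat on the board's deck. Origin at its centre, 8 mm above the deck; z is its axis. It starts near the trough's edge, in the near or the far half of the deck.
- nut_c: a plain steel hexagon nut with an open bore, 30 mm across flats (34.6 mm across corners), 16 mm thick, hole about 20 mm, about 60 g, lying flat on the board's deck. Origin at its centre, 8 mm above the deck; z is its axis. It starts near the trough's edge, in the other half of the deck.
- low_tin: open round grey tin, 67 mm in diameter, 34 mm high, standing loose on the deck beside one nut; origin at the centre of its underside; stays where it is
- key_set: set of hex keys in a black holder, 30 x 105 x 19 mm, lying loose on the deck along the left end rail, its length along the board's x; origin at the centre of its underside; stays where it is
- screwdriver: red-handled screwdriver, 24 x 210 x 25 mm, lying on the bench; origin at the centre of its underside; stays where it is
- pliers: blue-handled pliers, 60 x 169 x 14 mm, lying on the bench behind the board; origin at the centre of their underside; stay where they are
- tape_measure: yellow tape measure, 35 x 95 x 65 mm, standing on the bench to the left of the board; origin at the centre of its underside; stays where it is

How it is judged:
At the end, for the whole second after the job is handed in: All three nuts are at rest in the trough (each centre past the deck's edge by 4 mm or more, within the trough's walls and below the rails' tops), and the tin, the key set, the screwdriver, the pliers and the tape measure are within 20 mm of where they started (y of nut_a in the frame of board between -0.16 and -0.089 m and x of nut_a in the frame of board between -0.085 and 0.085 m and z of each of nut_a, nut_b, nut_c in the frame of board below 0.034 m and linear speed of each of nut_a, nut_b, nut_c below 0.02 m/s and y of nut_b in the frame of board between -0.16 and -0.089 m and x of nut_b in the frame of board between -0.085 and 0.085 m and y of nut_c in the frame of board between -0.16 and -0.089 m and x of nut_c in the frame of board between -0.085 and 0.085 m and distance of each of low_tin, key_set, screwdriver, pliers, tape_measure from where it was at the start of the episode below 0.02 m); the robot touches nothing.
It fails at once if a nut is lifted (its centre more than 15 mm above where it lay on the deck) (z of any of nut_a, nut_b, nut_c in the frame of board above 0.045 m).
It fails at once if the tin, key set or a tool on the bench is shifted by more than 20 mm or the tin is tipped over (distance of any of low_tin, key_set, screwdriver, pliers, tape_measure from where it was at the start of the episode above 0.02 m or angle between low_tin's own z axis and vertical above 0.4 rad).
It also fails if it takes over 48 s, if anything falls off the work surface, if the arm or the gripper's body presses on something with over 40 N, if the wrist force passes 120 N, or if a joint passes its speed limit or range.

## Robot

A 7-joint arm with a two-finger parallel gripper is mounted at the origin on a cart in front of the work surface, level with it; the furniture and walls round the work are solid. World frame = base frame: x ahead of the robot, y to its left, z up, the work surface at z = 0. Lengths are in m, angles in rad, forces in N, time in s.
With the tool pointing down it reaches from about 0.4 to 0.85 m from the base axis. Payload 10.4 kg.
Tool frame: the origin (TCP) lies on the centre line of the jaws, within the pads' length; the fingertips stand 8 mm ahead of it and the grasp point (between the pads) lies 11 mm behind it (finger_overhang is the distance from the TCP to the fingertips, in m); z points along the fingers, y is the line along which they close (so a half turn about z gives the same grasp; the last joint's range is limited). The gripper opens to 87 mm and grips with 3 to 60 N. Pads are 19 mm wide; open, the fingers measure 117 mm over their backs; the gripper's body (75 mm by 190 mm) begins 51 mm behind the grasp point.
Start: joints at [1.286, 0.332, -0.065, 1.46, 0.022, 1.35, -0.088], TCP at [0.162, -0.604, 0.231] pointing down, gripper open.
Joint ranges: [-2.6, 2.6], [-0.5, 2.12], [-1.47, 1.34], [0.16, 2.42], [-1.27, 4.41], [0.06, 2.06], [-2.6, 2.6]. Speed limits (rad/s): [2.22, 2.22, 2.79, 2.79, 3.14, 3.14, 3.14].

## Interface

Orientations are given as [roll, pitch, yaw] about the fixed x, y, z axes, in that order (R = Rz(yaw) Ry(pitch) Rx(roll)).
In Python, from cell import * gives the robot as it stands. The module is installed in compiled form; this text tells all that it offers.
- The arm moves only by the tool move_arm, never from a script. Its argument "targets" is a list of rows, each a list of 4 numbers: the shift along the tool's x, y, z in mm, then the turn about the tool's z in degrees. A call has 1 to 20 rows; each row shifts and turns the commanded pose from where the row before left it, along the tool's axes as they then stand; what a row does not reach is not made up. A row lasts 1/8 s, in which the tool goes at most 62.5 mm and 10.7 degrees, less where a joint would pass 70% of its speed; a pose out of reach is approached as far as the arm can. A call with a gripper value outside its range is refused whole. "jaw" is the opening, from 0 (shut) to 1 (fully open), set as the call begins (left out, the last holds). The fingers move at their own pace and stop on an object; the grip force is fixed at half the most. Time passes only in rows, so rows that do not move let the fingers close. It gives the time, the measured TCP pose, the force, the opening and the grip force at its end, in the units of the state.
- state(): the state, without advancing time (a new reading comes with each control period).
- read_camera(name): name is "scene" or "top" or "wrist"; returns a dict with "frame" (400x640x3 uint8, blue, green, red), "K" (3x3 intrinsics, pixels), "cam_to_world" (4x4, takes a point from camera to world coordinates); the wrist camera has in their place "hand_eye" (4x4, takes a point from camera to tool coordinates, whose origin is the TCP and whose axes are the flange's). Camera axes: x right, y up, looking along -z (the intrinsics and any distortion apply to the point x, -y, -z); pixel columns grow to the right and rows downward; lengths in m; the calibration is good to about 2 mm. A picture is of the moment at which its call begins: read the wrist's pose just before it. There is no depth.
- sign_off(): hands the job in; it is judged then, once.
The state is a dict: "clock": time; "q": joint angles; "qd": joint speeds; "joint_torque": joint torques, N m; "eef_pos": TCP position; "eef_rot": TCP orientation; "wrist_force": force on the tool from outside, world axes, zero at the start; "ft_torque": the same for the moment, N m; "opening": opening from 0.0 (shut) to 1.0 (fully open); "grasp_force": force on a finger pad.
Only numpy, scipy, OpenCV 4.12 (cv2) and the standard library are available. Lean on these libraries where they do the work, as an engineer would, in place of code of your own. Each camera call takes 0.05 s, during which the arm holds its last target. There are 200 camera calls.

## Working session

There is one attempt and no reset: what is moved stays moved. The work goes in short steps, Python scripts to look and compute and a tool call to move; the robot and the scene stay as the last step left them, time stands still between calls to the robot, and variables do not carry over. Pictures are saved under pics/ and viewed, at most 10 in all, crops included, and the job is handed in when it is done.

Besides the shell and the picture viewer there is one more tool, called after "Call:" as name([rows], argument=value, ...), one row to a line, values as JSON. move_arm: Moves the arm, as the interface text tells. Its arguments: {"type":"object","properties":{"targets":{"type":"array"},"jaw":{"type":"number"}},"required":["targets"]}

```bash
mkdir -p pics; cat > h.py <<'E'
from cell import *
import numpy as np, cv2
def pix2w(cam,u,v,z):
    K=np.array(cam["K"]);T=np.array(cam["cam_to_world"])
    d=np.linalg.inv(K)@[u,v,1]; d=T[:3,:3]@[d[0],-d[1],-d[2]]; o=T[:3,3]
    return o+d*(z-o[2])/d[2]
def w2pix(cam,p):
    K=np.array(cam["K"]);T=np.array(cam["cam_to_world"])
    c=T[:3,:3].T@(np.array(p)-T[:3,3]); q=K@[c[0],-c[1],-c[2]]; return q[:2]/q[2]
E
python3 - <<'E'
from h import *
s=state();print(s["clock"],s["eef_pos"],s["eef_rot"],s["opening"])
c=read_camera("top");print(c.keys(),c["K"],c["cam_to_world"])
cv2.imwrite("pics/top.png",c["frame"])
E
```

```text
0.0 [ 0.1616566  -0.60335927  0.22978518] [-3.14022426e+00  7.70729079e-05  2.61847421e-01] 1.0025577670671932
dict_keys(['frame', 'K', 'cam_to_world']) [[419.07583045   0.         318.37537651]
 [  0.         419.07583045 193.95232415]
 [  0.           0.           1.        ]] [[-0.02555763  0.98682202 -0.15977832  0.37543364]
 [-0.999651   -0.02629731 -0.00251629  0.10546155]
 [-0.00668487  0.15965825  0.98714971  1.08792615]
 [ 0.          0.          0.          1.        ]]
```

View pics/top.png

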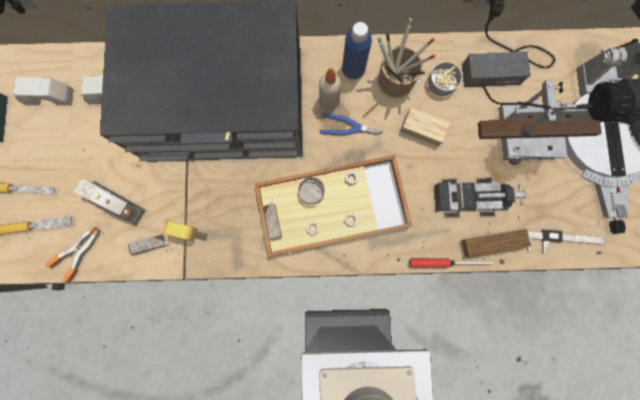

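The top view shows the board at about (257–410, 158–255), turned by a positive yaw. The nuts are near (351,179), (350,220) and (312,229), the tin at (312,190) and the key set at (272,221). I'll enlarge this area.

```bash
python3 - <<'E'
import cv2
f=cv2.imread("pics/top.png")[150:265,250:415]
cv2.imwrite("pics/crop.png",cv2.resize(f,None,fx=4.8,fy=4.8,interpolation=cv2.INTER_CUBIC))
E
```

```text
(no output)
```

View pics/crop.png

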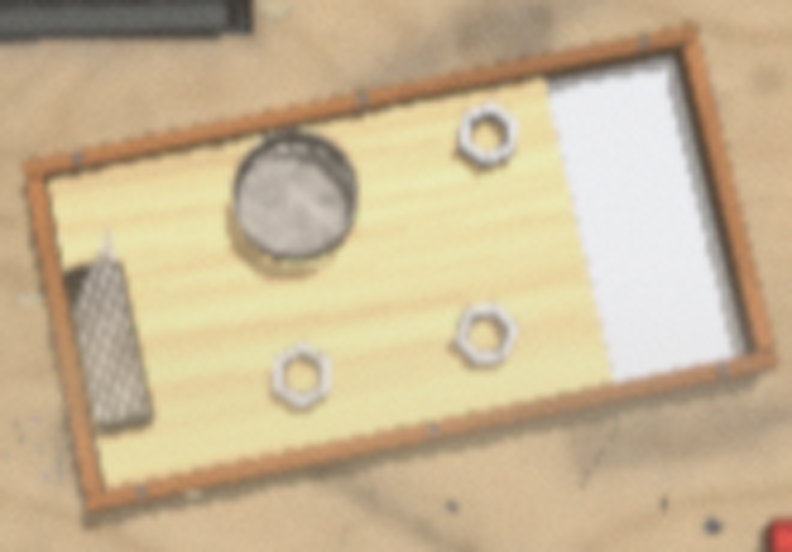

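The crop shows the rail corners at (27,163), (693,27), (775,365) and (88,510). Nut tops are at (487,136), (485,335) and (302,377), the tin rim at (295,193). Next I fit the board pose.

```bash
python3 - <<'E'
from h import *
c=read_camera("top")
f=lambda x,y,z: pix2w(c,250+(x+.5)/4.8-.5,150+(y+.5)/4.8-.5,z)[:2]
W=np.array([f(*p,.034) for p in [(27,163),(693,27),(775,365),(88,510)]])
B=np.array([[.095,.2],[.095,-.17],[-.095,-.17],[-.095,.2]])
Wm,Bm=W.mean(0),B.mean(0)
w,b=W-Wm,B-Bm
yaw=np.arctan2((b[:,0]*w[:,1]-b[:,1]*w[:,0]).sum(),(b*w).sum())
R=np.array([[np.cos(yaw),-np.sin(yaw)],[np.sin(yaw),np.cos(yaw)]]);t=Wm-R@Bm
print("yaw",yaw,"t",t,"res mm",(1e3*(w-b@R.T)).round(1).tolist())
for n,p in dict(far=(487,136,.038),near=(485,335,.038),a=(302,377,.038),tin=(295,193,.056),key=(108,343,.041),edgeF=(545,80,.022),edgeN=(612,382,.022)).items():
    P=f(*p);print(n,P.round(4),"board mm",(1e3*R.T@(P-t)).round(1))
s=state();P=np.array(s["eef_pos"]);print("tcp board",1e3*R.T@(P[:2]-t),s["eef_rot"],P,s["clock"])
E
```

```text
yaw 0.17855319409249956 t [0.52061463 0.05885713] res mm [[-1.3, -3.5], [-2.2, 1.9], [1.8, 2.7], [1.7, -1.1]]
far [0.5845 0.0237] board mm [ 56.7 -46. ]
near [0.4785 0.0288] board mm [-46.8 -22.1]
a [0.459 0.125] board mm [-48.9  76. ]
tin [0.5534 0.1261] board mm [44.2 60.3]
key [0.4792 0.2258] board mm [-11.1 171.7]
edgeF [ 0.6178 -0.0102] board mm [ 83.4 -85.2]
edgeN [ 0.4534 -0.0386] board mm [-83.5 -84. ]
tcp board [-470.90937993 -587.96536038] [-3.14033277e+00  8.63242226e-05  2.61729524e-01] [ 0.16161806 -0.60339688  0.22984066] 0.1
```

Everything agrees with the given sizes: board yaw 0.179, deck edge at y ≈ −85, nuts at far (57,−46), near (−47,−22) and a (−49,76) in board mm. I'll turn the tool so its x follows board y and its y follows board x, narrow the jaw to a two-finger pusher, and move over the board.

Call:
move_arm([
  [0,0,0,-10.65],
  [0,0,0,-10.65],
  [0,0,0,-10.65],
  [0,0,0,-10.65],
  [0,0,0,-10.65],
  [0,0,0,-10.65],
  [0,0,0,-10.65],
  [0,0,0,-10.65],
  [22.6,33.2,0,0],
  [22.6,33.2,0,0],
  [22.6,33.2,0,0],
  [22.6,33.2,0,0],
  [22.6,33.2,0,0],
  [22.6,33.2,0,0],
  [22.6,33.2,0,0],
  [22.6,33.2,0,0],
  [22.6,33.2,0,0],
  [0,0,0,0],
], jaw=0.15)

```text
clock: 2.35
eef_pos: [0.4222, -0.3475, 0.2304]
eef_rot: [3.141, -0.001, 1.755]
wrist_force: [-0.1, 0.0, 0.2]
opening: 0.15
grasp_force: 0.0
```

Call:
move_arm([
  [40,12.5,0,0],
  [40,12.5,0,0],
  [40,12.5,0,0],
  [40,12.5,0,0],
  [40,12.5,0,0],
  [40,12.5,0,0],
  [40,12.5,10,0],
  [40,12.5,20,0],
  [40,12.5,30,0],
  [40,12.5,40,0],
  [0,0,0,0],
  [0,0,0,0],
])

```text
clock: 3.85
eef_pos: [0.4722, 0.0642, 0.1306]
eef_rot: [-3.141, 0.0, 1.748]
wrist_force: [-0.3, -0.2, -0.2]
opening: 0.149
grasp_force: 0.0
```

```bash
cat >> h.py <<'E'
yaw0=0.17855; t0=np.array([.52061,.05886]); R0=np.array([[np.cos(yaw0),-np.sin(yaw0)],[np.sin(yaw0),np.cos(yaw0)]])
def tb():
    s=state();P=np.array(s["eef_pos"])
    print(s["clock"],"board bx,by mm",(1e3*R0.T@(P[:2]-t0)).round(1),"z",P[2].round(4),"rot",np.round(s["eef_rot"],3),"rel yaw deg",np.degrees(s["eef_rot"][2]-yaw0-np.pi/2).round(2),"open",s["opening"],"F",np.round(s["wrist_force"],1))
E
python3 - <<'E'
from h import *
tb()
c=read_camera("scene");cv2.imwrite("pics/s1.png",c["frame"])
E
```

```text
3.85 board bx,by mm [-46.7  13.8] z 0.1306 rot [-3.141  0.     1.748] rel yaw deg -0.08 open 0.14862708296629 F [-0.3 -0.2 -0.2]
```

View pics/s1.png

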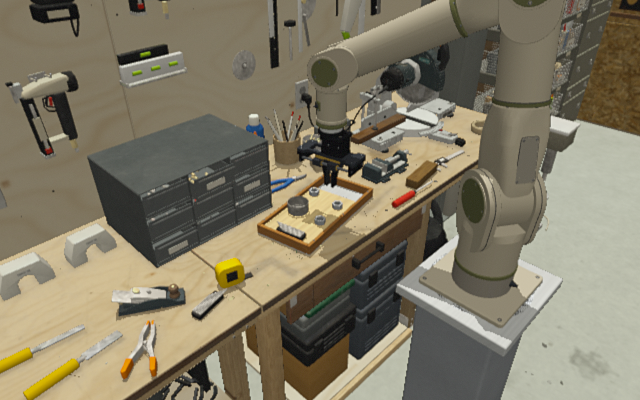

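The scene view shows the fingers (about 330,175) over the near part of the board, with nothing disturbed. I'll descend behind the near nut and push it.

Call:
move_arm([
  [0,0,24,0],
  [0,0,24,0],
  [0,0,24,0],
  [0,0,18,0],
  [0,0,6,0],
  [0,0,0,0],
])

```text
clock: 4.65
eef_pos: [0.4723, 0.0649, 0.0348]
eef_rot: [3.141, 0.0, 1.748]
wrist_force: [0.3, -1.1, -0.4]
opening: 0.15
grasp_force: 0.0
```

Call:
move_arm([
  [-9,0,0,0],
  [-9,0,0,0],
  [-9,0,0,0],
  [-9,0,0,0],
  [-9,0,0,0],
  [-9,0,0,0],
  [-9,0,0,0],
  [-9,0,0,0],
  [-9,0,0,0],
  [-9,0,0,0],
  [-9,0,0,0],
  [-9,0,0,0],
  [0,0,0,0],
])

```text
clock: 6.28
eef_pos: [0.4913, -0.042, 0.0345]
eef_rot: [-3.142, 0.0, 1.748]
wrist_force: [0.1, -0.0, -0.0]
opening: 0.15
grasp_force: 0.0
```

```bash
python3 - <<'E'
from h import *
tb()
c=read_camera("top");cv2.imwrite("pics/t2.png",cv2.resize(c["frame"][150:265,250:415],None,fx=4.8,fy=4.8,interpolation=cv2.INTER_CUBIC))
E
```

```text
6.275 board bx,by mm [-46.8 -94. ] z 0.0345 rot [-3.142  0.     1.748] rel yaw deg -0.1 open 0.1496871265459347 F [ 0.1 -0.  -0. ]
```

Call:
move_arm([
  [0,0,-30,0],
  [0,0,-30,0],
  [34,0,0,0],
  [34,-1,0,0],
  [34,-1,0,0],
  [34,-1,0,0],
  [34,-1,0,0],
  [34,-1,0,0],
  [0,0,0,-6],
  [0,0,0,0],
])

```text
clock: 7.58
eef_pos: [0.4498, 0.1592, 0.0945]
eef_rot: [-3.141, 0.0, 1.854]
wrist_force: [0.0, 0.1, 0.2]
opening: 0.148
grasp_force: 0.0
```

```bash
python3 - <<'E'
from h import *
tb()
c=read_camera("top");cv2.imwrite("pics/t3.png",cv2.resize(c["frame"][150:265,250:415],None,fx=4.8,fy=4.8,interpolation=cv2.INTER_CUBIC))
E
```

```text
7.575 board bx,by mm [-51.8 111.4] z 0.0945 rot [-3.141  0.     1.854] rel yaw deg 6.01 open 0.14771800521713313 F [0.  0.1 0.2]
```

View pics/t3.png

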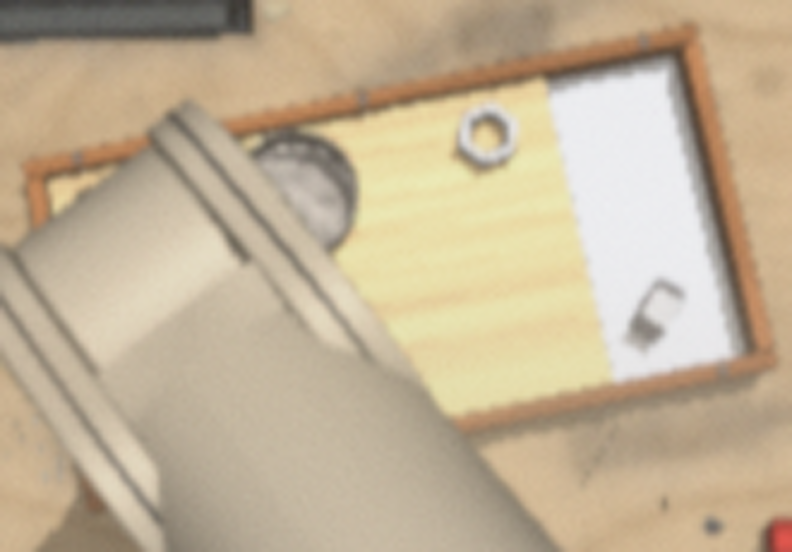

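The near nut is in the trough, standing on edge at about (657,312), which still satisfies the height limit. The far nut and the tin haven't moved. I'll now sweep nut_a on a curve that clears the tin and lands away from that nut.

Call:
move_arm([
  [0,0,24,0],
  [0,0,24,0],
  [0,0,12,0],
  [0,0,0,0],
  [-9,0,0,0],
  [-9,0,0,0],
  [-9,0,0,0],
  [-9,0,0,-2],
  [-9,0,0,-2],
  [-9,0,0,-2],
  [-9,0,0,-2],
  [-9,0,0,-2],
  [-9,0,0,-2],
  [0,0,0,0],
])

```text
clock: 9.38
eef_pos: [0.4776, 0.0815, 0.0347]
eef_rot: [3.141, 0.0, 2.061]
wrist_force: [-0.8, 0.6, 0.4]
opening: 0.153
grasp_force: 0.0
```

```bash
python3 - <<'E'
from h import *
tb()
c=read_camera("wrist");cv2.imwrite("pics/w4.png",c["frame"])
E
```

```text
9.375 board bx,by mm [-38.4  29.9] z 0.0347 rot [3.141 0.    2.061] rel yaw deg 17.85 open 0.15287683754165093 F [-0.8  0.6  0.4]
```

View pics/w4.png

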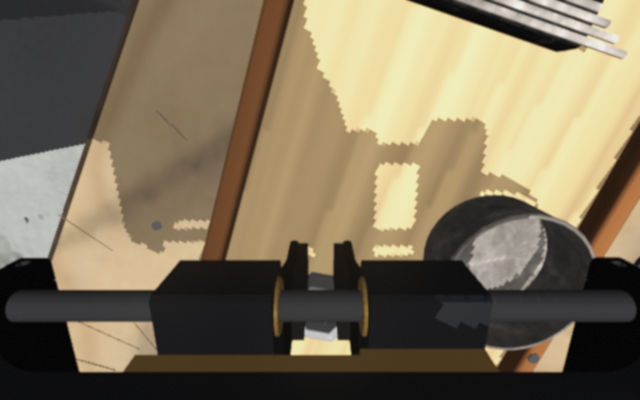

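The wrist view shows the nut centred in front of the two fingers (320,305–335), with the tin clear. I'll carry on over the edge.

Call:
move_arm([
  [-9,0,0,0],
  [-9,0,0,0],
  [-9,0,0,0],
  [-9,0,0,0],
  [-9,0,0,0],
  [-9,0,0,0],
  [-9,0,0,0],
  [-9,0,0,0],
  [-9,0,0,0],
  [-9,0,0,0],
  [-9,0,0,0],
  [-9,0,0,0],
  [-9,0,0,0],
  [-9,0,0,0],
  [-4,0,0,0],
  [0,0,0,0],
  [0,0,-30,0],
  [0,0,-30,9],
  [0,0,0,9],
  [0,0,0,0],
])

```text
clock: 11.92
eef_pos: [0.5385, -0.0317, 0.0948]
eef_rot: [3.141, 0.001, 1.75]
wrist_force: [0.2, 0.3, -0.9]
opening: 0.151
grasp_force: 0.0
```

```bash
python3 - <<'E'
from h import *
tb()
E
```

```text
11.925 board bx,by mm [  1.6 -92.3] z 0.0948 rot [3.141e+00 1.000e-03 1.750e+00] rel yaw deg 0.06 open 0.1509816414719198 F [ 0.2  0.3 -0.9]
```

Call:
move_arm([
  [28,18,0,0],
  [28,18,0,0],
  [27,17.5,0,0],
  [0,0,0,0],
  [0,0,24,0],
  [0,0,24,0],
  [0,0,12,0],
  [0,0,0,0],
  [-9,0,0,0],
  [-9,0,0,0],
  [-9,0,0,0],
  [-9,0,0,0],
  [-9,0,0,0],
  [-9,0,0,0],
  [-9,0,0,0],
  [-9,0,0,0],
  [-9,0,0,0],
  [-4,0,0,0],
  [0,0,0,0],
])

```text
clock: 14.3
eef_pos: [0.5916, -0.0248, 0.0345]
eef_rot: [-3.142, 0.0, 1.748]
wrist_force: [-0.8, 0.8, 0.6]
opening: 0.153
grasp_force: 0.1
```

Call:
move_arm([
  [0,0,-30,0],
  [0,0,-40,0],
  [0,0,-40,0],
  [-20,-20,-30,0],
  [-40,-20,0,0],
  [-40,-20,0,0],
  [-40,-20,0,0],
  [-40,-20,0,0],
  [-40,-20,0,0],
  [-40,-20,0,0],
  [0,0,0,0],
])

```text
clock: 15.68
eef_pos: [0.498, -0.3091, 0.1741]
eef_rot: [-3.14, 0.001, 1.743]
wrist_force: [-0.5, 0.1, -0.9]
opening: 0.148
grasp_force: 0.0
```

```bash
python3 - <<'E'
from h import *
tb()
c=read_camera("top");cv2.imwrite("pics/t5.png",cv2.resize(c["frame"][150:265,250:415],None,fx=4.8,fy=4.8,interpolation=cv2.INTER_CUBIC))
E
```

```text
15.675 board bx,by mm [ -87.6 -358.1] z 0.1741 rot [-3.140e+00  1.000e-03  1.743e+00] rel yaw deg -0.37 open 0.147947887591807 F [-0.5  0.1 -0.9]
```

View pics/t5.png

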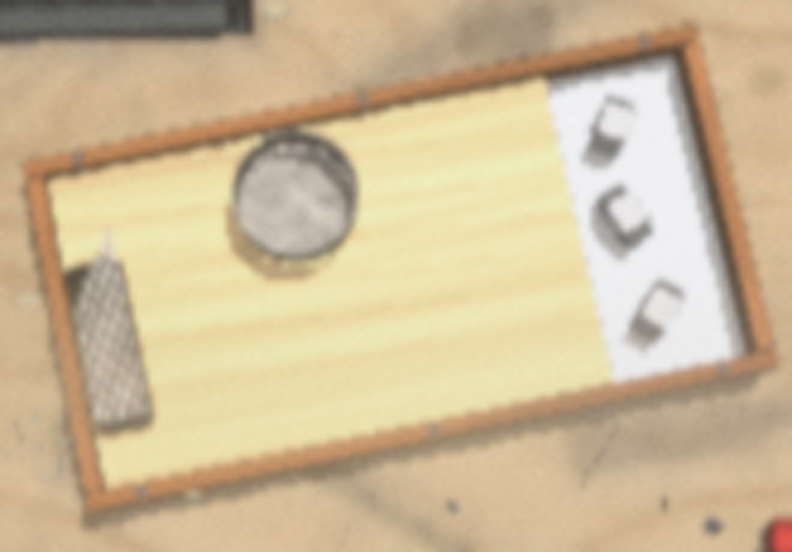

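All three nuts stand in the trough at (612,122), (622,218) and (657,312), each about 20 mm or more past the edge. The tin and key set are where they were, and the arm is clear.

```bash
python3 -c "
from cell import *
print(sign_off())"
```

```text
the job is handed in; nothing more can be done
None
```

All three nuts were pushed into the trough, the tin and key set look unmoved, and the arm stayed clear of the bench tools; I handed the job in at about 16 s, and sign-off returned no verdict.

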